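# Lock the sliding tube stop with its T-key and bring the tube up to it

### The arm

A 6-joint arm with a two-finger parallel gripper is mounted at the origin on the work surface. World frame = base frame: x ahead of the robot, y to its left, z up, the work surface at z = 0. Lengths are in m, angles in rad, forces in N, time in s.
With the tool pointing down it reaches from about 0.4 to 0.825 m from the base axis. Payload 7 kg.
Tool frame: the origin (TCP) lies between the finger pads; the fingertips stand 22 mm ahead of it and the grasp point (between the pads) lies 3 mm ahead of it; z points along the fingers, y is the direction in which the jaws open and shut (so a half turn about z gives the same grasp; the last joint's range is limited). The gripper opens to 88 mm and grips with 3 to 60 N. Pads are 19 mm wide; open, the fingers measure 130 mm over their backs; the gripper's body (78 mm by 193 mm) begins 47 mm behind the grasp point.
Start: joints at [1.406, 0.359, 0.012, 0, -1.224, -0.288], TCP at [0.295, 0.607, 0.249] pointing down, gripper open.
Joint ranges: [-3.07, 3.07], [-1.43, 2.12], [-1.02, 1.25], [-3.03, 1.67], [-3.05, -0], [-3.03, 3.03]. Speed limits (rad/s): [2.39, 2.39, 3.01, 3.14, 3.14, 3.14].

### API

Orientations are given as [roll, pitch, yaw] about the fixed x, y, z axes, in that order (R = Rz(yaw) Ry(pitch) Rx(roll)).
In Python, from station import arm, optics gives the robot as it stands. The module is installed in compiled form; this text tells all that it offers.
- The arm moves only by the tool jog_arm, never from a script. Its argument "motion" is a list that holds one entry, the list of rows, each a list of 7 numbers: the shift along the tool's x, y, z in m, then the turn, a rotation vector about the tool's x, y, z in degrees, then the finger opening in m, from 0 to 0.0876. In form: [[[x, y, z, rx, ry, rz, grip], ...]]. A call has 1 to 8 rows; each row is the pose to reach, as a shift and turn from the pose measured when the call began, along the tool's axes at that moment; what a row does not reach only later rows make up. A row lasts 1/10 s, in which the tool goes at most 50 mm and 8.59 degrees, less where a joint would pass 70% of its speed; a pose out of reach is approached as far as the arm can. A call with a gripper value outside its range is refused whole. The fingers move at their own pace and stop on an object; "newtons" is the grip in N (left out, the last holds). Time passes only in rows, so rows that repeat a pose let the fingers close. It gives the time, the measured TCP pose, the force and the opening at its end, in the units of the state.
- arm.get_state(): the state, without advancing time (a new reading comes with each control period).
- optics.grab_frame(name): name is "scene" or "top" or "wrist"; returns the picture (420x560x3 uint8, red, green, blue); there is no depth.
- optics.camera_model(name): a dict with "mtx" (3x3 intrinsics, pixels), "D" ([k1, k2, p1, p2, k3] as OpenCV has them; the pictures are not rectified), "R" (3x3) and "t" (3): a world point X has camera coordinates R X + t; the wrist camera has in their place "mount" (4x4, takes a point from camera to tool coordinates, whose origin is the TCP and whose axes are the flange's). Camera axes: x right, y down, z forward; pixel columns grow to the right and rows downward; lengths in m; the calibration is good to about 2 mm. A picture is of the moment at which its call begins: read the wrist's pose just before it. camera_model takes no time and is no camera call.
- arm.job_done(): hands the job in, once; it reports no verdict.
The state is a dict: "t": time; "q": joint angles; "qd": joint speeds; "joint_efforts": joint torques, N m; "eef_pos": TCP position; "ee_rot": TCP orientation; "force": force on the tool from outside, world axes, zero at the start; "moment": the same for the moment, N m; "width": finger opening in m.
Only numpy, scipy, OpenCV 4.12 (cv2) and the standard library are available. Lean on these libraries where they do the work, as an engineer would, in place of code of your own. Each camera call takes 0.05 s, during which the arm holds its last target.

### The job

Set up the tube fixture: first slide the blue stop block along the rail towards the tube until it meets its end stops, then turn the red lever of the T-key standing in it counter-clockwise (seen from above) to the robot's side of the rail, where the key's foot lines up with the rail's cross slot and the key goes down fully home, flange on the block. Turn the lever a further quarter turn counter-clockwise, up to the brass pin, so that the key is held under the rail, and only then push the capped tube along its green trough until its end touches the block. Leave the other things on the table where they are.

Things in the scene. Friction and masses are not known exactly. Their poses are not given: they have to be found in the camera images.
- fixture: fixed tube fixture: aluminium rail plate 80 mm wide (x), 460 mm long (y -265 to +195 mm), top at z 36 mm, 10 mm thick, on two steel side walls. Origin on the table under the rail's cross slot; its y axis runs along the rail, from the stop block's start towards the tube; -x is the robot's side, z up.
- slot (a point): middle of the rail's cross slot, at the rail's top (36 mm above the table): 38 mm long across the rail (along fixture x), 14 mm wide. Below the plate is free space of 26 mm
- trough (a point): middle of the green V trough on the rail, at the height of its top edges (50 mm above the table); 155 mm long (along fixture y), 44 mm wide
- stop_mid (a point): middle (half-way up) of the blue stop block, loose on the rail, 0.85 kg, guided by its skirts (1 mm play), axes as the fixture. Block 70 x 70 mm, 36 to 82 mm above the table; skirts beside the rail to x = +-48 mm. A vertical bore of 37.5 mm in its middle holds the T-key. Slides on the rail with about 4 to 10 N. Against the two end stops it stands right over the slot.
- stop: the same block: origin at the middle of its underside
- pin (a point): top of the brass pin on the block's top, 8 mm thick, 16 mm high, 12 mm (x) and -27 mm (y) from the block's centre; it stops the lever when the key is home
- stop_back (a point): centre of the block's rear upright face (the one to push), 35 mm behind its centre, 56 mm above the table; axes as the fixture
- stop_face (a point): point on the block's front upright face that the tube's end must meet, at the height of the tube's axis (56 mm above the table), 35 mm ahead of the block's centre; axes as the fixture
- key_top (a point): centre of the T-key's top; z is its axis (up), x points along its red lever. Below it: boss 28 mm in diameter, to 14 mm down; flange 46 mm in diameter, 14 to 18 mm down; hub of 36 mm in the bore; an 11 mm shank with a round-edged T-foot 34 x 10 mm, 76 to 84 mm down, its length parallel to the lever. At the start the foot rests on the rail: this point is 120 mm above the table; fully home 100 mm.
- lever_end (a point): middle of the round red end (18 mm thick, 16 mm high) of the key's lever, 76 mm from the key's axis and 8 mm below key_top. The lever is a bar 14 mm wide, 2 to 14 mm below key_top. At the start it points roughly to fixture +y; a turn counter-clockwise seen from above brings it to fixture -x, a further quarter turn to fixture -y, against the pin. While up it passes over pin and tube.
- key: the loose T-key as a whole (0.3 to 0.5 kg): origin under the middle of its foot, 84 mm below key_top, same axes. The foot goes down only when the lever lies across the rail (along fixture x) within about 5 degrees, by its weight or a light press on the boss; fully home the foot is just below the rail plate and free to turn, and the flange lies on the block.
- tube_near (a point): centre of the tube's end nearest to the block. Steel tube with flat yellow end caps, 36 mm in diameter, 120 mm long, 0.28 kg, lying along the fixture's y in the trough, its axis 56 mm above the table
- tube_far (a point): centre of the tube's far end (the one to push, about 2 to 5 N)
- tube: the same tube: origin at its centre, y along its axis
- wrench: bystander: wrench lying on the table, 170 mm long; leave it
- square: bystander: engineer's square lying on the table, 160 x 110 mm; leave it
- offcut: bystander: piece of square tube 90 x 30 x 30 mm; leave it
- oil: bystander: small white bottle, 50 mm in diameter, 120 mm high; leave it
- clamp: bystander: flat C-clamp 150 x 85 mm; leave it
- cup: bystander: grey metal cup 72 mm in diameter, 85 mm high; leave it

How it is judged:
By the outcome, as a careful person would: the job done as asked, in the order asked, and still so for the second after the job is handed in, with the robot touching nothing.
It also fails if it takes over 72 s, if anything falls off the work surface, if the arm or the gripper's body presses on something with over 40 N, if the wrist force passes 120 N, or if a joint passes its speed limit or range.

## Working session

There is one attempt and no reset: what is moved stays moved. The work goes in short steps, Python scripts to look and compute and a tool call to move; the robot and the scene stay as the last step left them, time stands still between calls to the robot, and variables do not carry over. Pictures are saved under pics/ and viewed, and the job is handed in when it is done.

Besides the shell and the picture viewer there is one more tool, called after "Call:" as a command line: name --argument value ..., lists and objects as JSON in quotes. jog_arm: Moves the arm, as the interface text tells. Its arguments: {"type":"object","properties":{"motion":{"type":"array","items":{"type":"array","items":{"type":"array","items":{"type":"number"}}}},"newtons":{"type":"number"}},"required":["motion"]}

```bash
mkdir -p pics; python3 - <<'E'
from station import arm, optics
import cv2,numpy as np
s=arm.get_state()
print({k:np.round(v,4).tolist() for k,v in s.items()})
for n in("scene","top","wrist"):
    cv2.imwrite(f"pics/{n}0.png",optics.grab_frame(n)[:,:,::-1])
    m=optics.camera_model(n)
    print(n,{k:np.round(v,4).tolist() for k,v in m.items()})
E
```

```text
{'t': 0.0, 'q': [1.4061, 0.3594, 0.0111, -0.0003, -1.2241, -0.2881], 'qd': [-0.0005, 0.0009, 0.0008, -0.0007, -0.0002, -0.0008], 'joint_efforts': [-0.0014, -58.2719, 29.305, 6.997, 0.007, -0.0002], 'eef_pos': [0.2951, 0.6066, 0.2476], 'ee_rot': [3.1399, -0.0002, -0.4529], 'force': [0.0673, 0.3936, -0.7491], 'moment': [-0.0059, 0.0295, 0.0032], 'width': 0.0879}
scene {'mtx': [[439.2196, 0.0, 281.4788], [0.0, 439.2196, 217.1524], [0.0, 0.0, 1.0]], 'D': [0.0363, 0.0, 0.0, 0.0, 0.0], 'R': [[0.3351, 0.9421, 0.0071], [0.7785, -0.2726, -0.5654], [-0.5308, 0.195, -0.8248]], 't': [-0.2193, -0.3717, 1.5515]}
top {'mtx': [[487.2422, 0.0, 285.07], [0.0, 487.2422, 214.0257], [0.0, 0.0, 1.0]], 'D': [-0.1315, 0.0, 0.0, 0.0, 0.0], 'R': [[0.0006, -1.0, -0.0063], [-0.9972, -0.0001, -0.075], [0.075, 0.0063, -0.9972]], 't': [0.0485, 0.5604, 1.581]}
wrist {'mtx': [[370.0218, 0.0, 279.6759], [0.0, 370.0218, 209.9985], [0.0, 0.0, 1.0]], 'D': [-0.0554, 0.0, 0.0, 0.0, 0.0], 'mount': [[-0.0001, -0.9677, -0.252, 0.0682], [1.0, -0.0003, 0.0007, -0.0005], [-0.0007, -0.252, 0.9677, -0.136], [0.0, 0.0, 0.0, 1.0]]}
```

View pics/scene0.png

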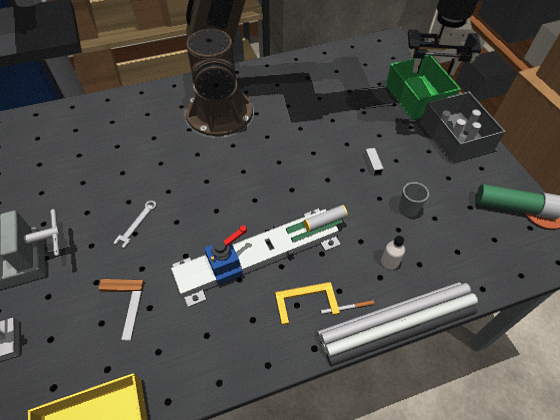

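View pics/top0.png

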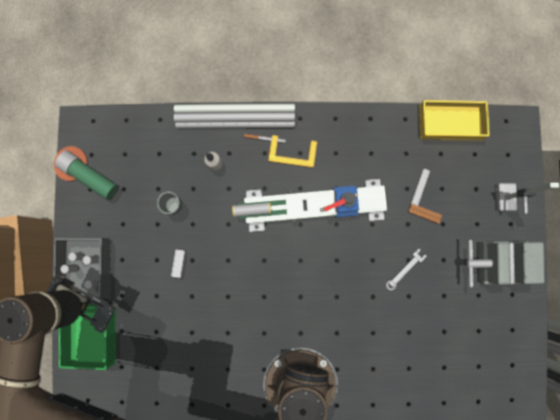

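View pics/wrist0.png

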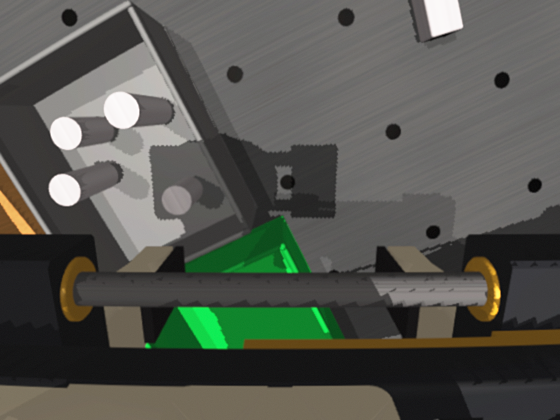

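Top view: the rail runs from (385,198) to (235,212), blue block at (346,201), red lever from about (346,201) to (322,210), slot at (305,205), tube at (233–272,209). I'll zoom in on these.

```bash
cat > h.py <<'E'
import cv2,numpy as np
from station import arm, optics
from scipy.spatial.transform import Rotation as Ro
def tool(s): 
    return Ro.from_euler('xyz',s['ee_rot']).as_matrix(),np.array(s['eef_pos'])
def cam(n,s=None):
    m=optics.camera_model(n); K=np.array(m['mtx']);D=np.array(m['D'])
    if n=='wrist':
        M=np.array(m['mount']);R,p=tool(s)
        Rw=R@M[:3,:3];c=R@M[:3,3]+p
    else:
        Rw=np.array(m['R']).T;c=-Rw@np.array(m['t'])
    return K,D,Rw,c
def ray(C,uv):
    K,D,Rw,c=C
    x=cv2.undistortPoints(np.array(uv,float).reshape(-1,1,2),K,D).reshape(-1,2)
    d=np.c_[x,np.ones(len(x))]@Rw.T
    return c,d
def onz(C,uv,z):
    c,d=ray(C,uv); return c+d*((z-c[2])/d[:,2])[:,None]
def proj(C,X):
    K,D,Rw,c=C
    return cv2.projectPoints(np.array(X,float).reshape(-1,1,3),cv2.Rodrigues(Rw.T)[0],-Rw.T@c,K,D)[0].reshape(-1,2)
def grab(n,name):
    s=arm.get_state(); im=optics.grab_frame(n)[:,:,::-1].copy(); cv2.imwrite(f"pics/{name}.png",im)
    return im,cam(n,s),s
E
python3 - <<'E'
import cv2
a=cv2.imread('pics/top0.png')[170:245,220:400]
cv2.imwrite('pics/topz.png',cv2.resize(a,None,fx=4.4,fy=4.4,interpolation=cv2.INTER_CUBIC))
a=cv2.imread('pics/scene0.png')[190:310,165:360]
cv2.imwrite('pics/scz.png',cv2.resize(a,None,fx=4,fy=4,interpolation=cv2.INTER_CUBIC))
E
```

```text
(no output)
```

View pics/topz.png

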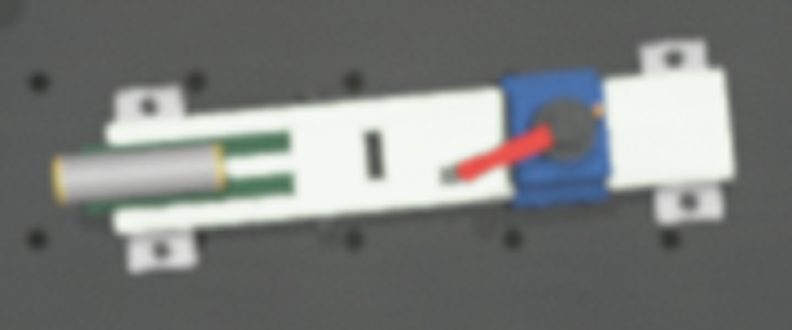

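View pics/scz.png

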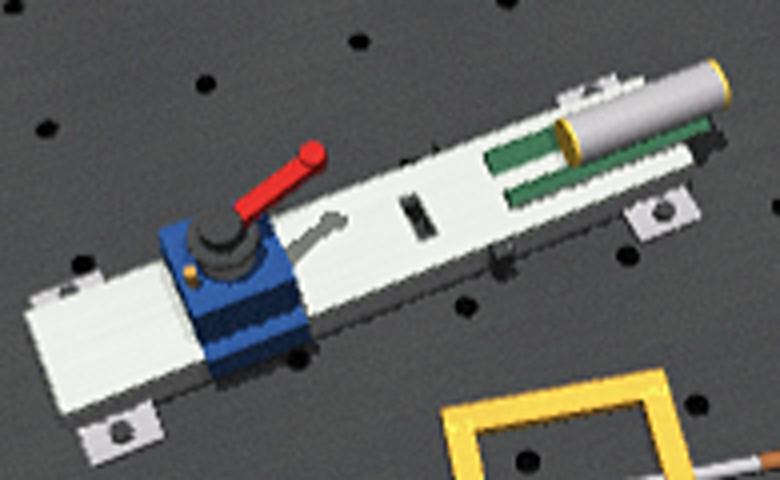

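```bash
python3 - <<'E'
from h import *
C=cam('top')
f=lambda p:np.array(p,float)/4.4+[220-.4,170-.4]
P=onz(C,f([(107,124),(117,235),(721,68),(734,178)]),.036)
L=np.array([[.04,.195],[-.04,.195],[.04,-.265],[-.04,-.265]])
a=P[:,:2]; ac=a-a.mean(0); lc=L-L.mean(0)
th=np.arctan2((lc[:,0]*ac[:,1]-lc[:,1]*ac[:,0]).sum(),(lc*ac).sum())
R=np.array([[np.cos(th),-np.sin(th)],[np.sin(th),np.cos(th)]])
o=a.mean(0)-R@L.mean(0)
print('rail',a.round(4).tolist(),'yaw',np.degrees(th),'org',o, 'res',((L@R.T+o-a)*1e3).round(1).tolist())
def loc(uv,z): return ((onz(C,f(uv),z)[:,:2]-o)@R*1e3).round(1).tolist()
print('slot',loc([(374,155)],.036))
print('block corners top',loc([(503,79),(603,72),(607,182)],.082))
print('key top',loc([(565,128)],.115),'lever end',loc([(466,173)],.12))
print('tube ends',loc([(60,180),(218,166)],.06))
E
```

```text
rail [[0.6125, 0.1832], [0.5299, 0.1752], [0.6548, -0.2749], [0.5723, -0.2833]] yaw 5.292550451190541 org [ 0.58916562 -0.01508647] res [[-1.5, -0.4], [1.5, 0.2], [-1.4, -0.4], [1.4, 0.6]]
slot [[0.2, -0.1]]
block corners top [[42.4, -96.2], [40.9, -169.0], [-38.9, -163.6]]
key top [[-0.3, -132.9]] lever end [[-26.0, -59.6]]
tube ends [[0.9, 231.2], [0.5, 115.1]]
```

```bash
cat >> h.py <<'E'
O=np.array([.5892,-.0151]); TH=np.radians(5.29)
RF=np.array([[np.cos(TH),-np.sin(TH)],[np.sin(TH),np.cos(TH)]])
def goal(fx,fy,z,fyaw):
    "fixture mm, tcp z m, tool yaw in fixture deg"
    s=arm.get_state();R,p=tool(s)
    w=np.r_[O+RF@np.array([fx,fy])/1e3,z]
    Rt=Ro.from_euler('xyz',[np.pi,0,np.radians(fyaw)+TH]).as_matrix()
    d=R.T@(w-p); r=np.degrees(Ro.from_matrix(R.T@Rt).as_rotvec())
    print('goal shift',d.round(4).tolist(),'rot',r.round(2).tolist())
def fst():
    s=arm.get_state();f=RF.T@(np.array(s['eef_pos'][:2])-O)*1e3
    print('t %.2f'%s['t'],'fix',f.round(1),'z',round(s['eef_pos'][2],4),'fyaw',round(np.degrees(s['ee_rot'][2]-TH),1),'Ffix',(RF.T@np.array(s['force'][:2])).round(1),round(s['force'][2],1),'q6',round(s['q'][5],2),'w',round(s['width'],4))
E
python3 -c "
from h import *
fst();goal(0,-190,.25,-90)"
```

```text
t 0.15 fix [-235.5  646.2] z 0.2478 fyaw -31.2 Ffix [-0.4  0.2] 0.2 q6 -0.29 w 0.0876
goal shift [0.635, 0.5929, -0.0013] rot [0.06, -0.04, 58.76]
```

Call:
jog_arm --motion '[[[0.036,0.034,0,0,0,6,0.04],[0.072,0.067,0,0,0,12,0.04],[0.108,0.1,0,0,0,18,0.04],[0.144,0.134,0,0,0,24,0.04],[0.18,0.168,0,0,0,30,0.04],[0.216,0.202,0,0,0,36,0.04],[0.252,0.235,0,0,0,42,0.04],[0.288,0.269,0,0,0,48,0.04]]]'

```text
t: 0.95
eef_pos: [0.4366, 0.2368, 0.2484]
ee_rot: [3.141, -0.001, -1.294]
force: [2.0, 0.6, -0.2]
width: 0.0402
```

```bash
python3 -c "
from h import *
fst();goal(0,-190,.25,-90)"
```

```text
t 0.95 fix [-128.7  264.9] z 0.2484 fyaw -79.5 Ffix [2.  0.4] -0.2 q6 -0.62 w 0.0402
goal shift [0.4708, -0.0433, -0.0013] rot [0.02, -0.05, 10.54]
```

Call:
jog_arm --motion '[[[0.05,-0.005,0,0,0,2,0.04],[0.1,-0.01,0,0,0,4,0.04],[0.15,-0.014,0,0,0,6,0.04],[0.2,-0.018,0,0,0,8,0.04],[0.25,-0.023,0,0,0,9,0.04],[0.3,-0.028,0,0,0,10.5,0.04],[0.35,-0.032,0,0,0,10.5,0.04],[0.4,-0.037,0,0,0,10.5,0.04]]]'

```text
t: 1.75
eef_pos: [0.5803, -0.1367, 0.2486]
ee_rot: [3.141, -0.001, -1.478]
force: [1.4, 0.9, 0.3]
width: 0.0396
```

```bash
python3 -c "
from h import *
fst();goal(0,-195,.22,-90)"
```

```text
t 1.75 fix [ -20.1 -120.2] z 0.2486 fyaw -90.0 Ffix [1.4 0.7] 0.3 q6 -0.0 w 0.0396
goal shift [0.0748, -0.0201, 0.0286] rot [0.02, -0.04, 0.04]
```

Call:
jog_arm --motion '[[[0.04,-0.01,0,0,0,0,0.04],[0.075,-0.02,0.0,0,0,0,0.04],[0.075,-0.02,0.0,0,0,0,0.04]]]'

```text
t: 2.05
eef_pos: [0.6076, -0.2134, 0.2472]
ee_rot: [3.139, -0.001, -1.482]
force: [-0.2, 0.2, -0.7]
width: 0.0398
```

```bash
python3 -c "
from h import *
grab('wrist','w1');fst()"
```

```text
t 2.10 fix [  -0.4 -197.3] z 0.2473 fyaw -90.2 Ffix [ 0.1 -0.4] -1.0 q6 0.12 w 0.0401
```

View pics/w1.png

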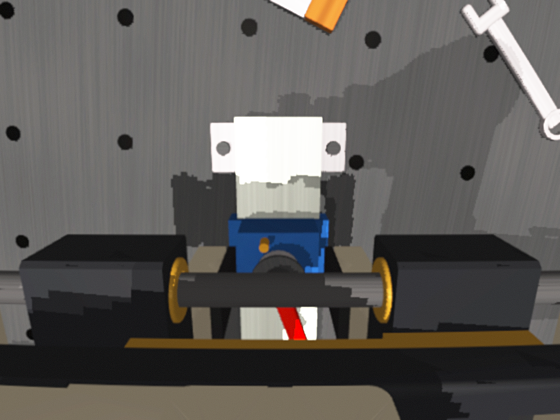

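Wrist view: rail rear end at row 117, columns 236–322; block rear edge at row ~217; brass pin at (264,244). Cross-check of these points with the fixture frame:

```bash
python3 - <<'E'
from h import *
C=cam('wrist',arm.get_state())
loc=lambda uv,z:(((onz(C,uv,z)[:,:2]-O)@RF)*1e3).round(1).tolist()
print('rail end',loc([(236,117),(322,117)],.036),'block rear top',loc([(231,217),(321,220)],.082),'rear bottom',loc([(236,217),(320,220)],.036),'pin',loc([(264,240)],.098))
E
```

```text
rail end [[39.6, -262.5], [-39.0, -262.3]] block rear top [[41.2, -180.6], [-35.0, -177.7]] rear bottom [[42.5, -167.7], [-39.5, -164.4]] pin [[12.9, -165.5]]
```

Call:
jog_arm --motion '[[[0,0,0.05,0,0,0,0.03],[0,0,0.1,0,0,0,0.03],[0,0,0.14,0,0,0,0.03],[0,0,0.161,0,0,0,0.03],[0,0,0.161,0,0,0,0.03]]]'

```text
t: 2.6
eef_pos: [0.6041, -0.2104, 0.0827]
ee_rot: [3.133, 0.001, -1.481]
force: [-0.4, 0.6, 0.1]
width: 0.0301
```

```bash
python3 -c "
from h import *
fst();grab('scene','s1')
a=cv2.imread('pics/s1.png')[190:310,165:360]
cv2.imwrite('pics/s1z.png',cv2.resize(a,None,fx=4,fy=4))
"
```

```text
t 2.60 fix [  -3.2 -195.8] z 0.0827 fyaw -90.1 Ffix [-0.4  0.6] 0.1 q6 0.12 w 0.0301
```

View pics/s1z.png

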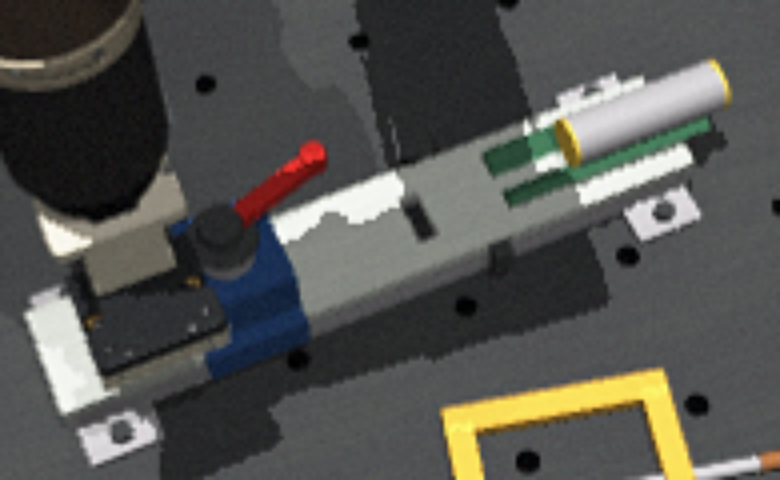

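Call:
jog_arm --motion '[[[-0.01,-0.003,-0.004,0,0,0,0.03],[-0.02,-0.003,-0.004,0,0,0,0.03],[-0.032,-0.003,-0.004,0,0,0,0.03],[-0.046,-0.003,-0.004,0,0,0,0.03],[-0.061,-0.003,-0.004,0,0,0,0.03],[-0.076,-0.003,-0.004,0,0,0,0.03],[-0.09,-0.003,-0.004,0,0,0,0.03],[-0.1,-0.003,-0.004,0,0,0,0.03]]]'

```text
t: 3.45
eef_pos: [0.6008, -0.1107, 0.092]
ee_rot: [3.14, -0.002, -1.479]
force: [0.6, -9.4, 2.6]
width: 0.0299
```

```bash
python3 -c "
from h import *
fst();grab('scene','s2')
a=cv2.imread('pics/s2.png')[190:310,165:360]
cv2.imwrite('pics/s2z.png',cv2.resize(a,None,fx=4,fy=4))
"
```

```text
t 3.45 fix [  2.8 -96.3] z 0.092 fyaw -90.0 Ffix [-0.2 -9.4] 2.6 q6 -0.05 w 0.0299
```

View pics/s2z.png

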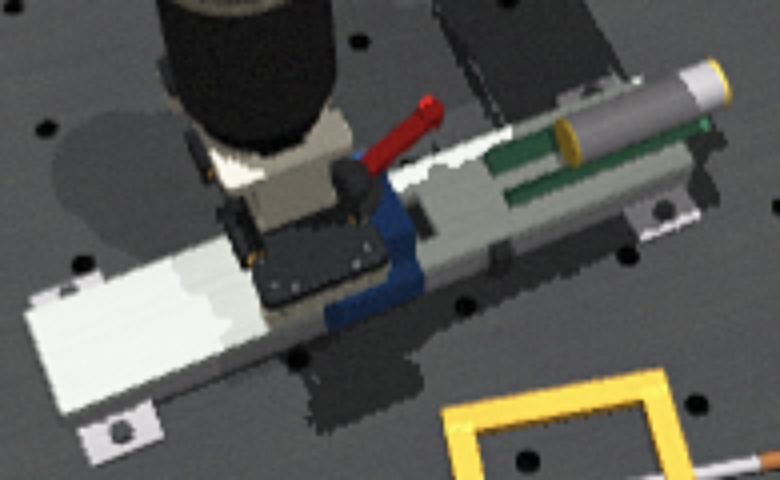

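Block is sliding (9 N), rear near fixture y −86. Continue about 42 mm, then slowly.

Call:
jog_arm --motion '[[[-0.01,0.002,0.003,0,0,0,0.03],[-0.02,0.002,0.003,0,0,0,0.03],[-0.03,0.002,0.003,0,0,0,0.03],[-0.036,0.002,0.003,0,0,0,0.03],[-0.04,0.002,0.003,0,0,0,0.03],[-0.042,0.002,0.003,0,0,0,0.03]]]'

```text
t: 4.1
eef_pos: [0.5968, -0.0681, 0.0916]
ee_rot: [-3.138, -0.003, -1.478]
force: [2.7, -10.9, 2.8]
width: 0.0297
```

```bash
python3 -c "
from h import *
fst()"
```

```text
t 4.10 fix [  2.6 -53.5] z 0.0916 fyaw -90.0 Ffix [  1.7 -11.1] 2.8 q6 -0.12 w 0.0297
```

Call:
jog_arm --motion '[[[-0.003,0.001,0.002,0,0,0,0.03],[-0.005,0.001,0.002,0,0,0,0.03],[-0.007,0.001,0.002,0,0,0,0.03]]]'

```text
t: 4.4
eef_pos: [0.5966, -0.0624, 0.0923]
ee_rot: [-3.134, -0.005, -1.477]
force: [1.8, -12.4, 5.4]
width: 0.0301
```

```bash
python3 -c "
from h import *
fst()"
```

```text
t 4.40 fix [  3.  -47.8] z 0.0923 fyaw -89.9 Ffix [  0.6 -12.5] 5.4 q6 -0.14 w 0.0301
```

Call:
jog_arm --motion '[[[-0.002,0.002,0.002,0,0,0,0.03],[-0.004,0.002,0.002,0,0,0,0.03],[-0.005,0.002,0.002,0,0,0,0.03]]]'

```text
t: 4.7
eef_pos: [0.5958, -0.0587, 0.0931]
ee_rot: [-3.13, -0.007, -1.476]
force: [2.5, -15.6, 5.8]
width: 0.0301
```

```bash
python3 -c "
from h import *
fst();grab('scene','s3')
a=cv2.imread('pics/s3.png')[190:310,165:360]
cv2.imwrite('pics/s3z.png',cv2.resize(a,None,fx=4,fy=4))"
```

```text
t 4.70 fix [  2.6 -44. ] z 0.0931 fyaw -89.8 Ffix [  1.  -15.8] 5.8 q6 -0.15 w 0.0301
```

View pics/s3z.png

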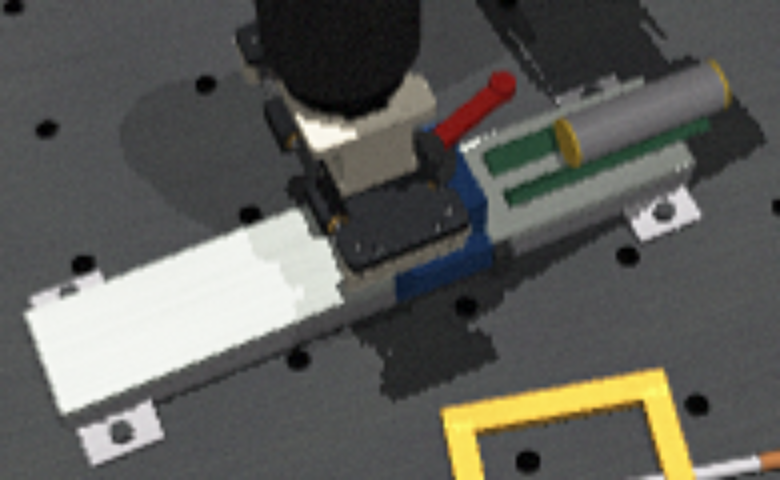

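Call:
jog_arm --motion '[[[-0.003,0.002,0.003,0,0,0,0.03],[-0.005,0.002,0.003,0,0,0,0.03],[-0.006,0.002,0.003,0,0,0,0.03],[-0.006,0.002,0.003,0,0,0,0.03]]]'

```text
t: 5.15
eef_pos: [0.5957, -0.057, 0.0948]
ee_rot: [-3.125, -0.013, -1.475]
force: [1.5, -27.0, 14.5]
width: 0.0297
```

```bash
python3 -c "
from h import *
fst()"
```

```text
t 5.15 fix [  2.6 -42.3] z 0.0948 fyaw -89.8 Ffix [ -1. -27.] 14.5 q6 -0.16 w 0.0297
```

Contact force jumped to 27 N with little travel: the block is on its stops. Back off and lift to look.

Call:
jog_arm --motion '[[[0.006,0,0,0,0,0,0.03],[0.02,0,0,0,0,0,0.03],[0.04,0,-0.03,0,0,0,0.03],[0.06,0,-0.07,0,0,0,0.03],[0.08,0,-0.11,0,0,0,0.03],[0.1,0,-0.15,0,0,0,0.03],[0.1,0,-0.15,0,0,0,0.03]]]'

```text
t: 5.85
eef_pos: [0.6055, -0.1568, 0.2531]
ee_rot: [-3.114, -0.015, -1.475]
force: [-0.1, -0.5, -0.4]
width: 0.0302
```

```bash
python3 -c "
from h import *
fst()
for n in ('top','scene','wrist'):
  grab(n,n+'4')
a=cv2.imread('pics/top4.png')[170:245,220:400]
a=cv2.resize(a,None,fx=4.4,fy=4.4,interpolation=cv2.INTER_CUBIC);cv2.imwrite('pics/t4z.png',a)
a=cv2.imread('pics/scene4.png')[190:310,165:360]
cv2.imwrite('pics/s4z.png',cv2.resize(a,None,fx=4,fy=4,interpolation=cv2.INTER_CUBIC))
"
```

```text
t 5.85 fix [   3.1 -142.6] z 0.2531 fyaw -89.8 Ffix [-0.1 -0.5] -0.4 q6 0.02 w 0.0302
```

View pics/t4z.png

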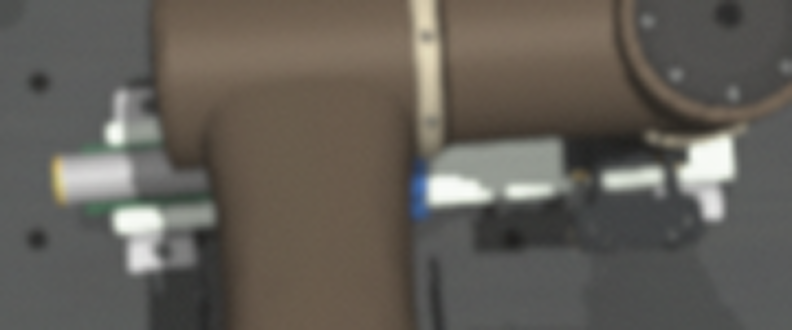

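View pics/s4z.png

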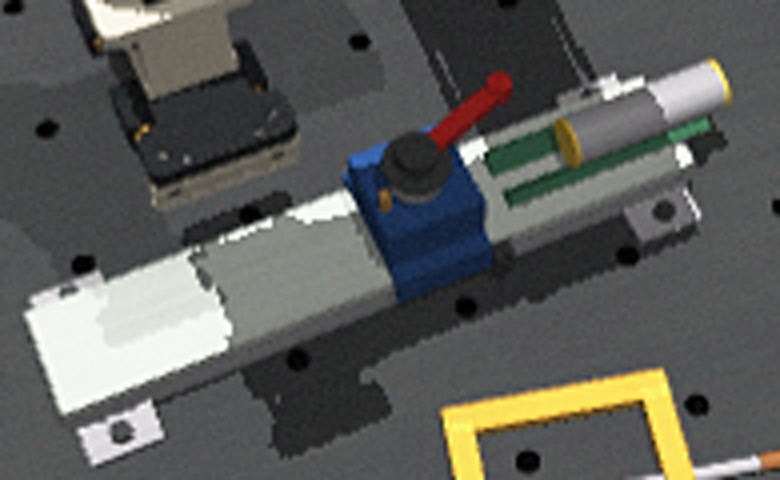

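View pics/wrist4.png

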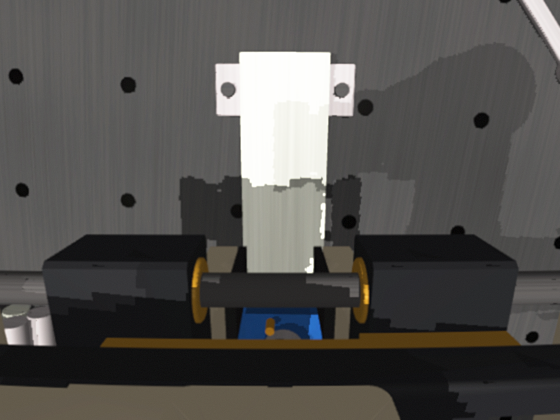

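```bash
python3 - <<'E'
from h import *
C=cam('scene')
f=lambda p:np.array(p,float)/4+[165-.4,190-.4]
loc=lambda uv,z:(((onz(C,f(uv),z)[:,:2]-O)@RF)*1e3).round(1)
k=loc([(417,151)],.120)[0];e=loc([(500,87)],.112)[0]
print(k,e,np.linalg.norm(e-k),np.degrees(np.arctan2(*(e-k)[::-1])))
print('block near-corners top (rear +x, front +x)',loc([(388,238),(484,206)],.082),'rear -x',loc([(346,160)],.082))
goal(-26,73,.20,-70)
E
```

```text
[4.5 0.7] [-23.8  73.8] 78.38686114394426 111.16345868006984
block near-corners top (rear +x, front +x) [[ 35.4 -34.3]
 [ 39.5  32.8]] rear -x [[-31.6 -35.9]]
goal shift [-0.2137, 0.0262, 0.0429] rot [-0.84, -0.85, -19.81]
```

Call:
jog_arm --motion '[[[-0.04,0.005,0.0,0,0,-4,0.05],[-0.08,0.01,0.0,-0.4,-0.4,-8,0.05],[-0.12,0.015,0.01,-0.8,-0.8,-12,0.05],[-0.16,0.02,0.02,-0.8,-0.8,-16,0.05],[-0.2,0.025,0.03,-0.8,-0.8,-20,0.05],[-0.214,0.026,0.043,-0.8,-0.8,-20,0.05],[-0.214,0.026,0.043,-0.8,-0.8,-20,0.05]]]'

```text
t: 6.7
eef_pos: [0.5547, 0.0574, 0.197]
ee_rot: [3.137, 0.0, -1.123]
force: [0.7, 0.2, 0.0]
width: 0.05
```

```bash
python3 -c "
from h import *
fst();goal(-27,71,.105,-69)
grab('wrist','w5')"
```

```text
t 6.70 fix [-27.6  75.4] z 0.197 fyaw -69.7 Ffix [0.8 0.1] 0.0 q6 -0.01 w 0.05
goal shift [0.0043, 0.0005, 0.092] rot [0.24, 0.01, -0.65]
```

View pics/w5.png

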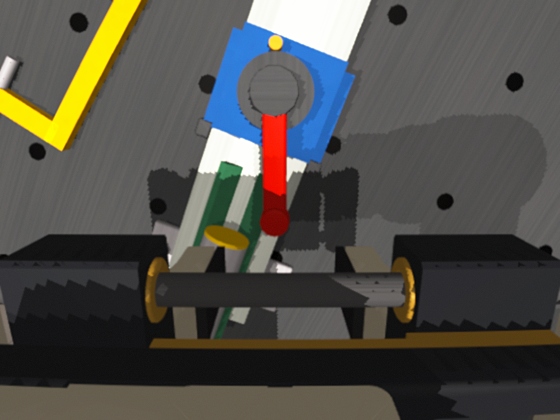

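Wrist view: block with key top (274,90), pin (275,43), red end (274,221), tube's yellow cap (227,237).

```bash
python3 - <<'E'
from h import *
C=cam('wrist',arm.get_state())
loc=lambda uv,z:(((onz(C,uv,z)[:,:2]-O)@RF)*1e3).round(1)
k=loc([(274,90)],.120)[0];e=loc([(274,222)],.118)[0]
print(k,e,np.linalg.norm(e-k),np.degrees(np.arctan2(*(e-k)[::-1])),'pin',loc([(275,42)],.098),'blk corners',loc([(238,28),(354,73),(324,162),(206,123)],.082))
E
```

```text
[ 4.5 -0.3] [-21.9  71.8] 76.78131283066212 110.1106144442907 pin [[ 14.2 -27.7]] blk corners [[ 40.1 -30.1]
 [-39.2 -30.5]
 [-42.5  30. ]
 [ 41.   33.1]]
```

Call:
jog_arm --motion '[[[0.005,-0.0015,0.03,0,0,0,0.05],[0.005,-0.0015,0.06,0,0,0,0.05],[0.005,-0.0015,0.085,0,0,0,0.05],[0.005,-0.0015,0.092,0,0,0,0.05],[0.005,-0.0015,0.092,0,0,0,0.03],[0.005,-0.0015,0.092,0,0,0,0.024],[0.005,-0.0015,0.092,0,0,0,0.024]]]' --newtons 5

```text
t: 7.45
eef_pos: [0.5598, 0.0525, 0.1076]
ee_rot: [3.141, -0.001, -1.124]
force: [0.8, -0.8, 0.9]
width: 0.0316
```

```bash
python3 -c "
from h import *
fst()
grab('wrist','w6');grab('scene','s6')
a=cv2.imread('pics/s6.png')[190:310,165:360]
cv2.imwrite('pics/s6z.png',cv2.resize(a,None,fx=4,fy=4,interpolation=cv2.INTER_CUBIC))"
```

```text
t 7.45 fix [-23.1  70. ] z 0.1076 fyaw -69.7 Ffix [ 0.7 -0.9] 0.9 q6 0.0 w 0.0316
```

View pics/w6.png

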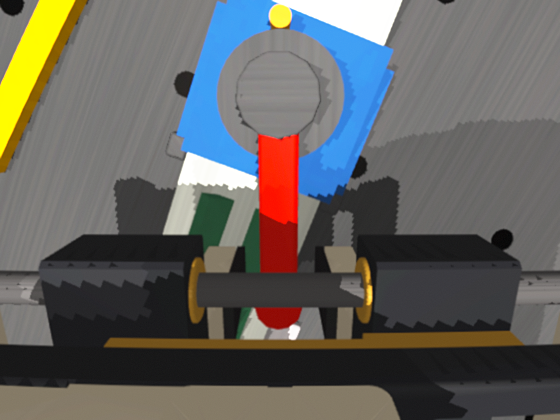

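View pics/s6z.png

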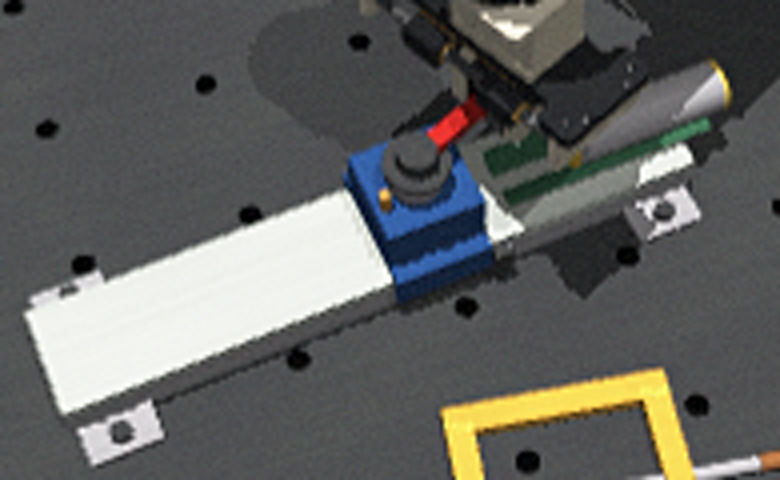

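Call:
jog_arm --motion '[[[0.0006,0.0091,0,0,0,-7,0.022],[0.0022,0.018,0,0,0,-14,0.022],[0.0049,0.0267,0,0,0,-21,0.022],[0.0087,0.035,0,0,0,-28,0.022],[0.0135,0.0427,0,0,0,-35,0.022],[0.0191,0.0499,0,0,0,-42,0.022],[0.0256,0.0562,0,0,0,-49,0.022],[0.0328,0.0618,0,0,0,-56,0.022]]]'

```text
t: 8.35
eef_pos: [0.5179, -0.0033, 0.1082]
ee_rot: [-3.141, -0.001, -0.141]
force: [-1.2, 3.4, -0.9]
width: 0.022
```

```bash
python3 -c "
from h import *
fst();goal(2-74.4,0,.1076,0);goal(2-74.4*.9998,-1.3,.1076,1)
grab('wrist','w7')"
```

```text
t 8.35 fix [-69.9  18.3] z 0.1082 fyaw -13.4 Ffix [-0.9  3.5] -0.9 q6 1.06 w 0.022
goal shift [0.0018, 0.0184, 0.0006] rot [-0.02, -0.04, -13.39]
goal shift [0.0021, 0.0197, 0.0006] rot [-0.02, -0.04, -14.39]
```

View pics/w7.png

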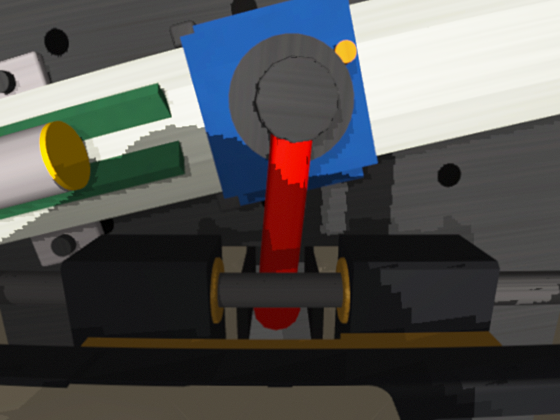

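```bash
cat >> h.py <<'E'
def lev(name,s,z,excl=None):
    im=cv2.imread(f'pics/{name}.png');h=cv2.cvtColor(im,cv2.COLOR_BGR2HSV)
    m=((h[...,0]<8)|(h[...,0]>172))&(h[...,1]>150)&(h[...,2]>60)
    v,u=np.nonzero(m); C=cam('wrist',s)
    p=(((onz(C,np.c_[u,v],z)[:,:2]-O)@RF)*1e3)
    c=p.mean(0);w,V=np.linalg.eigh(np.cov((p-c).T));d=V[:,1]
    if d@c<0:d=-d
    print('lever n',len(p),'angle',np.degrees(np.arctan2(d[1],d[0])).round(1),'mean',c.round(1),'foot pt near axis',(c-d*(d@c)).round(1))
E
python3 - <<'E'
from h import *
s=arm.get_state();lev('w7',s,.118)
C=cam('wrist',s)
print((((onz(C,[(297,98)],.12)[:,:2]-O)@RF)*1e3))
E
```

```text
lever n 6176 angle 162.5 mean [-40.3   9.3] foot pt near axis [-1. -3.]
[[-0.15688678 -4.38081978]]
```

```bash
python3 - <<'E'
from h import *
grab('scene','s7')
a=np.hstack([cv2.imread(f'pics/{n}.png')[215:275,235:320] for n in('scene4','s7')])
cv2.imwrite('pics/s7z.png',cv2.resize(a,None,fx=4.5,fy=4.5,interpolation=cv2.INTER_CUBIC))
E
```

```text
(no output)
```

View pics/s7z.png

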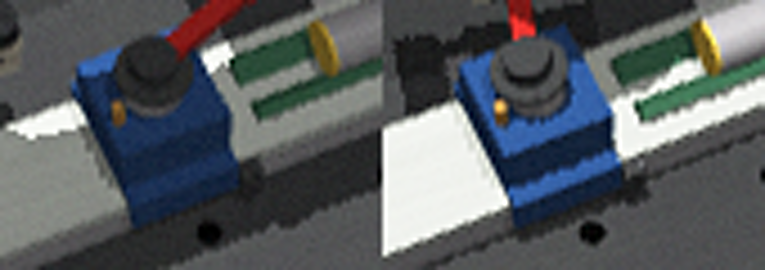

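Call:
jog_arm --motion '[[[0.0003,0.006,0,0,0,-4,0.022],[0.0006,0.011,0,0,0,-7,0.022],[0.001,0.016,0,0,0,-10,0.022],[0.001,0.016,0,0,0,-10,0.022]]]'

```text
t: 8.85
eef_pos: [0.5169, -0.0201, 0.1086]
ee_rot: [3.141, -0.001, 0.026]
force: [0.3, 0.1, -0.5]
width: 0.0219
```

```bash
python3 -c "
from h import *
fst()
_,_,s=grab('wrist','w8');lev('w8',s,.118);lev('w8',s,.098)"
```

```text
t 8.85 fix [-72.5   1.7] z 0.1086 fyaw -3.8 Ffix [0.3 0. ] -0.5 q6 1.25 w 0.0219
lever n 4748 angle 179.4 mean [-34.6   0.8] foot pt near axis [0.  0.5]
lever n 4748 angle 179.4 mean [-39.4   1.3] foot pt near axis [0. 1.]
```

View pics/w8.png

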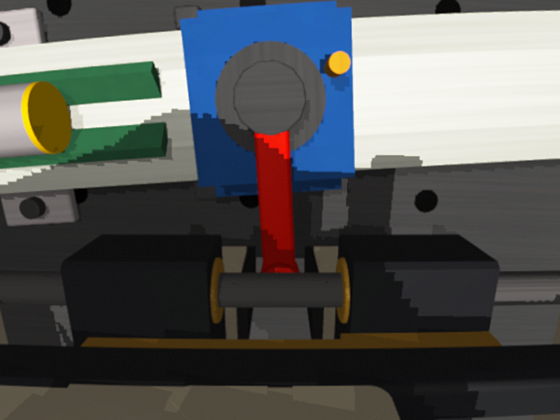

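The lever snapped to 179° and the key looks lower. Check with the scene camera against the full-home height.

```bash
python3 - <<'E'
from h import *
grab('scene','s8')
a=np.hstack([cv2.imread(f'pics/{n}.png')[215:275,235:320] for n in('s7','s8')])
cv2.imwrite('pics/s8z.png',cv2.resize(a,None,fx=4.5,fy=4.5,interpolation=cv2.INTER_CUBIC))
C=cam('wrist',arm.get_state())
# boss diameter check: edges (233,98),(306,98)
for z in(.12,.11,.1):
  p=onz(C,[(233,98),(306,98)],z);print(z,np.linalg.norm(p[0]-p[1]))
E
```

```text
0.12 0.023674344051080154
0.11 0.02557420586632348
0.1 0.027474067681566787
```

View pics/s8z.png

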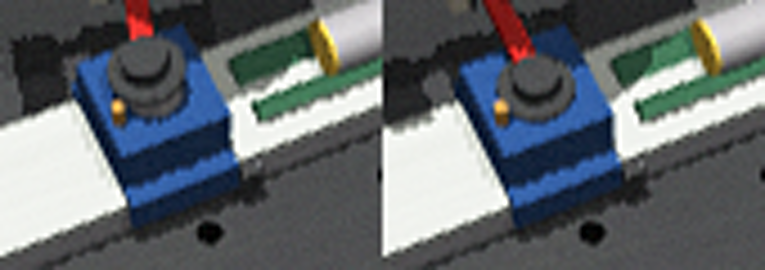

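Key is home (boss diameter matches z ≈ 0.098; flange on the block). Lower the open cage around the lowered end and begin the second quarter turn.

Call:
jog_arm --motion '[[[0,0,0.006,0,0,0,0.028],[0,0,0.014,0,0,0,0.028],[0,0,0.018,0,0,0,0.028],[0.001,0.009,0.018,0,0,-5.5,0.028],[0.003,0.018,0.018,0,0,-11,0.028],[0.006,0.026,0.018,0,0,-16.5,0.028],[0.01,0.034,0.018,0,0,-22,0.028],[0.0145,0.0415,0.018,0,0,-27.5,0.028]]]'

```text
t: 9.75
eef_pos: [0.5319, -0.0613, 0.0898]
ee_rot: [3.141, 0.001, 0.509]
force: [-0.8, 0.7, -0.4]
width: 0.0278
```

```bash
python3 -c "
from h import *
fst()
_,_,s=grab('wrist','w9');lev('w9',s,.098)"
```

```text
t 9.75 fix [-61.3 -40.7] z 0.0898 fyaw 23.9 Ffix [-0.7  0.8] -0.4 q6 1.83 w 0.0278
lever n 6036 angle -151.6 mean [-35.  -20.7] foot pt near axis [ 0.7 -1.3]
```

View pics/w9.png

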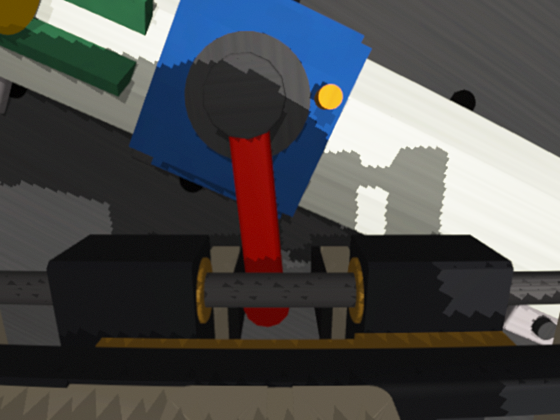

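Call:
jog_arm --motion '[[[0.002,0.0085,0,0,0,-5,0.028],[0.005,0.0175,0,0,0,-10,0.028],[0.009,0.0255,0,0,0,-16,0.028],[0.014,0.033,0,0,0,-21,0.028],[0.0195,0.04,0,0,0,-26,0.028],[0.026,0.046,0,0,0,-32,0.028],[0.0335,0.051,0,0,0,-37,0.028],[0.041,0.0555,0,0,0,-42,0.028]]]'

```text
t: 10.6
eef_pos: [0.5952, -0.0901, 0.089]
ee_rot: [-3.14, 0.002, 1.248]
force: [-0.4, -0.7, -0.5]
width: 0.0277
```

```bash
python3 -c "
from h import *
fst()
_,_,s=grab('wrist','w10');lev('w10',s,.098)"
```

```text
t 10.60 fix [ -0.9 -75.3] z 0.089 fyaw 66.2 Ffix [-0.5 -0.7] -0.5 q6 2.64 w 0.0277
lever n 6238 angle -96.0 mean [ -0.  -40.6] foot pt near axis [ 4.2 -0.4]
```

View pics/w10.png

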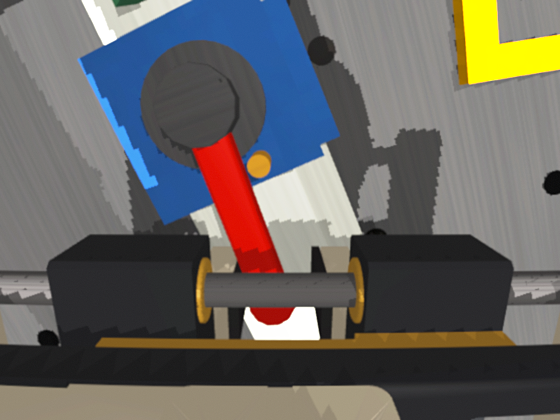

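Call:
jog_arm --motion '[[[0.0015,0.0035,0,0,0,-1,0.028],[0.003,0.0065,0,0,0,-2,0.028],[0.004,0.009,0,0,0,-2,0.028],[0.0045,0.01,0,0,0,-2,0.028]]]'

```text
t: 11.05
eef_pos: [0.6061, -0.0896, 0.0885]
ee_rot: [-3.138, 0.003, 1.287]
force: [-4.7, -4.4, 0.4]
width: 0.0281
```

```bash
python3 -c "
from h import *
fst()
_,_,s=grab('wrist','w11');lev('w11',s,.098)"
```

```text
t 11.05 fix [  9.9 -75.7] z 0.0885 fyaw 68.5 Ffix [-5.1 -3.9] 0.4 q6 2.68 w 0.0281
lever n 6249 angle -86.5 mean [  6.7 -41.9] foot pt near axis [4.1 0.2]
```

View pics/w11.png

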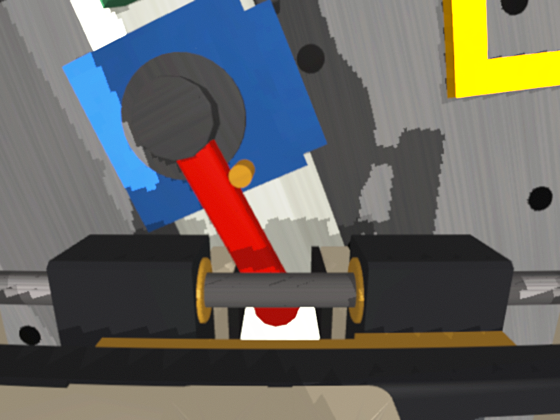

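Lever is against the pin (5 N reaction). Unload slightly, lift.

Call:
jog_arm --motion '[[[-0.001,-0.0025,0,0,0,0,0.034],[-0.001,-0.003,0,0,0,0,0.04],[-0.001,-0.003,-0.02,0,0,0,0.04],[-0.001,-0.003,-0.06,0,0,0,0.04],[-0.001,-0.003,-0.11,0,0,0,0.04],[-0.001,-0.003,-0.16,0,0,0,0.03],[-0.001,-0.003,-0.16,0,0,0,0.0]]]'

```text
t: 11.8
eef_pos: [0.6075, -0.0892, 0.2572]
ee_rot: [3.131, -0.001, 1.288]
force: [0.4, 1.1, -1.1]
width: 0.0295
```

```bash
python3 -c "
from h import *
fst()
_,_,s=grab('wrist','w12');lev('w12',s,.098)
grab('scene','s12')
a=cv2.imread('pics/s12.png')[190:310,165:360]
cv2.imwrite('pics/s12z.png',cv2.resize(a,None,fx=4,fy=4,interpolation=cv2.INTER_CUBIC))
goal(0,265,.25,-90);goal(0,265,.25,90);goal(0,265,.25,0)"
```

```text
t 11.80 fix [ 11.4 -75.5] z 0.2572 fyaw 68.5 Ffix [0.5 1. ] -1.1 q6 2.68 w 0.0295
lever n 1541 angle -85.6 mean [  6.2 -48.2] foot pt near axis [2.4 0.2]
goal shift [0.313, -0.1327, 0.0001] rot [0.1, -0.04, 158.43]
goal shift [0.313, -0.1327, 0.0001] rot [0.03, 0.07, -21.57]
goal shift [0.313, -0.1327, 0.0001] rot [0.07, 0.03, 68.43]
```

View pics/w12.png

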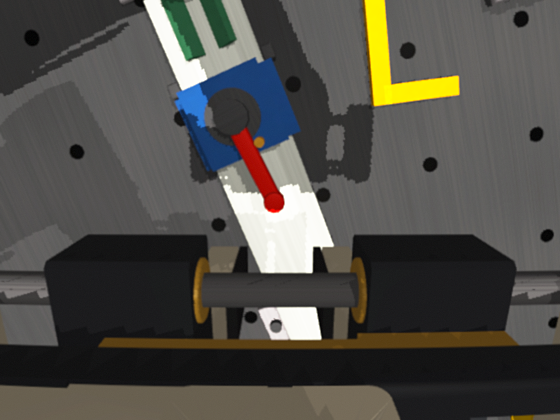

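View pics/s12z.png

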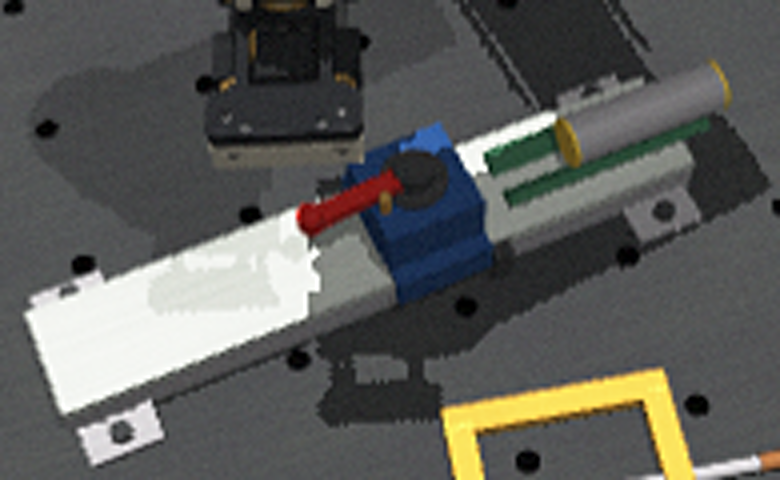

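Call:
jog_arm --motion '[[[0.043,-0.018,0,0,0,-3,0.0],[0.086,-0.036,0,0,0,-6,0.0],[0.129,-0.055,0,0,0,-9,0.0],[0.172,-0.073,0,0,0,-12,0.0],[0.215,-0.091,0,0,0,-15,0.0],[0.258,-0.109,0,0,0,-18,0.0],[0.3,-0.127,0,0,0,-21.5,0.0],[0.313,-0.133,0,0,0,-21.5,0.0]]]'

```text
t: 12.7
eef_pos: [0.5634, 0.2527, 0.2484]
ee_rot: [-3.14, 0.002, 1.667]
force: [0.4, -0.3, 0.3]
width: 0.0004
```

```bash
python3 -c "
from h import *
fst()
grab('wrist','w13')
goal(0,262,.078,90)"
```

```text
t 12.70 fix [ -1. 269.] z 0.2484 fyaw 90.2 Ffix [ 0.3 -0.4] 0.3 q6 2.5 w 0.0004
goal shift [-0.007, 0.0012, 0.1703] rot [-0.08, 0.1, 0.11]
```

View pics/w13.png

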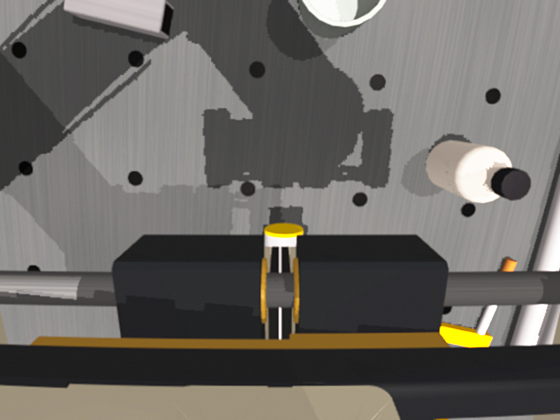

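```bash
python3 - <<'E'
from h import *
C=cam('wrist',arm.get_state())
loc=lambda C,uv,z:(((onz(C,uv,z)[:,:2]-O)@RF)*1e3).round(1).tolist()
print('far cap',loc(C,[(284,231)],.056),'cap top/bot',loc(C,[(284,224)],.074), loc(C,[(284,236)],.038),'oil cap',loc(C,[(511,184)],.12),'cup',loc(C,[(342,0)],.085))
print('oil top cam',loc(cam('top'),[(212,158)],.1))
E
```

```text
far cap [[3.5, 230.6]] cap top/bot [[3.3, 242.9]] [[3.8, 219.5]] oil cap [[170.9, 288.0]] cup [[45.3, 419.3]]
oil top cam [[170.0, 280.6]]
```

Call:
jog_arm --motion '[[[-0.003,0.003,0.05,0,0,0,0.0],[-0.003,0.003,0.1,0,0,0,0.0],[-0.003,0.003,0.145,0,0,0,0.0],[-0.003,0.003,0.173,0,0,0,0.0],[-0.003,0.003,0.174,0,0,0,0.0]]]'

```text
t: 13.25
eef_pos: [0.5636, 0.2472, 0.0691]
ee_rot: [-3.132, 0.007, 1.663]
force: [0.7, -0.4, 0.6]
width: 0.0008
```

```bash
python3 -c "
from h import *
fst();grab('scene','s14')
a=cv2.imread('pics/s14.png')[170:290,205:400]
cv2.imwrite('pics/s14z.png',cv2.resize(a,None,fx=4,fy=4,interpolation=cv2.INTER_CUBIC))"
```

```text
t 13.25 fix [ -1.4 263.5] z 0.0691 fyaw 90.0 Ffix [ 0.6 -0.4] 0.6 q6 2.5 w 0.0008
```

View pics/s14z.png

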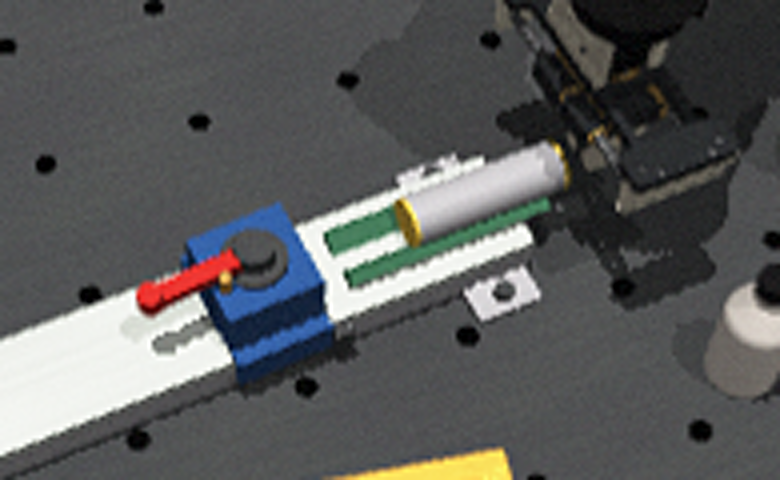

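Call:
jog_arm --motion '[[[-0.006,0.003,-0.006,0,0,0,0.0],[-0.014,0.003,-0.006,0,0,0,0.0],[-0.024,0.003,-0.006,0,0,0,0.0],[-0.036,0.003,-0.006,0,0,0,0.0],[-0.05,0.003,-0.006,0,0,0,0.0],[-0.064,0.003,-0.006,0,0,0,0.0],[-0.075,0.003,-0.006,0,0,0,0.0],[-0.082,0.003,-0.006,0,0,0,0.0]]]'

```text
t: 14.1
eef_pos: [0.5758, 0.1656, 0.0782]
ee_rot: [-3.135, 0.005, 1.663]
force: [-2.3, 3.6, 2.1]
width: 0.0006
```

```bash
python3 -c "
from h import *
fst();grab('scene','s15')
a=cv2.imread('pics/s15.png')[170:290,205:400]
cv2.imwrite('pics/s15z.png',cv2.resize(a,None,fx=4,fy=4,interpolation=cv2.INTER_CUBIC))"
```

```text
t 14.10 fix [  3.3 181.1] z 0.0782 fyaw 90.0 Ffix [-2.   3.8] 2.1 q6 2.63 w 0.0006
```

View pics/s15z.png

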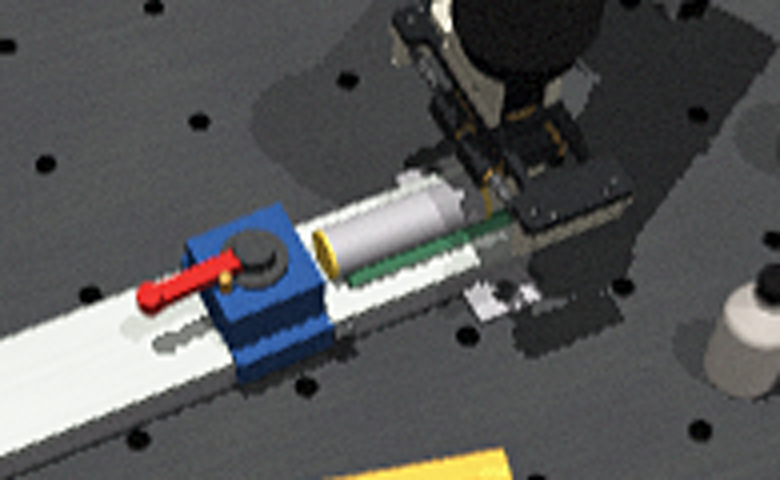

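Call:
jog_arm --motion '[[[-0.004,-0.001,0.002,0,0,0,0.0],[-0.008,-0.001,0.002,0,0,0,0.0],[-0.01,-0.001,0.002,0,0,0,0.0],[-0.011,-0.001,0.002,0,0,0,0.0]]]'

```text
t: 14.55
eef_pos: [0.5757, 0.1539, 0.0761]
ee_rot: [-3.135, 0.006, 1.663]
force: [1.3, 2.6, 0.7]
width: 0.0006
```

```bash
python3 -c "
from h import *
fst()"
```

```text
t 14.55 fix [  2.2 169.5] z 0.0761 fyaw 90.0 Ffix [1.5 2.5] 0.7 q6 2.64 w 0.0006
```

Call:
jog_arm --motion '[[[-0.001,0,0,0,0,0,0.0],[-0.002,0,0,0,0,0,0.0],[-0.003,0,0,0,0,0,0.0]]]'

```text
t: 14.85
eef_pos: [0.576, 0.1509, 0.0761]
ee_rot: [-3.135, 0.006, 1.663]
force: [1.2, 2.1, 0.5]
width: 0.0007
```

```bash
python3 -c "
from h import *
fst();grab('scene','s16')
a=cv2.imread('pics/s16.png')[205:275,240:350]
cv2.imwrite('pics/s16z.png',cv2.resize(a,None,fx=7,fy=7,interpolation=cv2.INTER_CUBIC))"
```

```text
t 14.85 fix [  2.1 166.5] z 0.0761 fyaw 90.0 Ffix [1.4 2. ] 0.5 q6 2.65 w 0.0007
```

View pics/s16z.png

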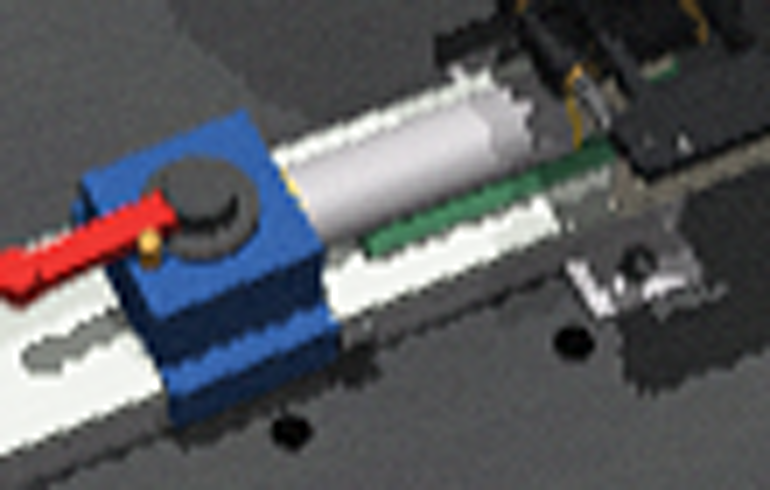

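Call:
jog_arm --motion '[[[-0.0007,0,0,0,0,0,0.0],[-0.0013,0,0,0,0,0,0.0],[-0.002,0,0,0,0,0,0.0]]]'

```text
t: 15.2
eef_pos: [0.5761, 0.1501, 0.0761]
ee_rot: [-3.135, 0.004, 1.663]
force: [-2.7, 10.9, 1.1]
width: 0.0006
```

```bash
python3 -c "
from h import *
fst()"
```

```text
t 15.20 fix [  2.2 165.7] z 0.0761 fyaw 90.0 Ffix [-1.7 11.1] 1.1 q6 2.65 w 0.0006
```

Force rose from 2 to 11 N while motion stopped at y 165.7 (expected 165): the tube meets the block. Back off and check.

Call:
jog_arm --motion '[[[0.004,0,0,0,0,0,0.0],[0.015,0,0,0,0,0,0.0],[0.035,0,0,0,0,0,0.0],[0.04,0,-0.04,0,0,0,0.0],[0.04,0,-0.09,0,0,0,0.0],[0.06,-0.02,-0.14,0,0,0,0.0],[0.1,-0.06,-0.15,0,0,0,0.0],[0.14,-0.1,-0.15,0,0,0,0.0]]]'

```text
t: 16.0
eef_pos: [0.4787, 0.2701, 0.2278]
ee_rot: [-3.138, 0.002, 1.661]
force: [-0.5, 2.5, 0.1]
width: 0.0002
```

Call:
jog_arm --motion '[[[0.05,0,0,0,0,0,0.0],[0.1,0,0,0,0,0,0.0],[0.15,0,0,0,0,0,0.0],[0.2,0,0,0,0,0,0.0],[0.2,0,0,0,0,0,0.0]]]'

```text
t: 16.5
eef_pos: [0.4592, 0.4741, 0.2257]
ee_rot: [-3.138, 0.003, 1.665]
force: [-0.3, -1.4, -0.3]
width: 0.0005
```

```bash
python3 -c "
from h import *
fst();grab('scene','s17');grab('top','t17')
a=np.vstack([cv2.imread('pics/%s.png'%n)[210:275,225:345] for n in('scene4','s17')])
cv2.imwrite('pics/s17z.png',cv2.resize(a,None,fx=4.5,fy=4.5,interpolation=cv2.INTER_CUBIC))
a=cv2.imread('pics/t17.png')[170:245,220:400]
cv2.imwrite('pics/t17z.png',cv2.resize(a,None,fx=4.4,fy=4.4,interpolation=cv2.INTER_CUBIC))
"
```

```text
t 16.50 fix [-84.4 499.1] z 0.2257 fyaw 90.1 Ffix [-0.4 -1.4] -0.3 q6 2.14 w 0.0005
```

View pics/s17z.png

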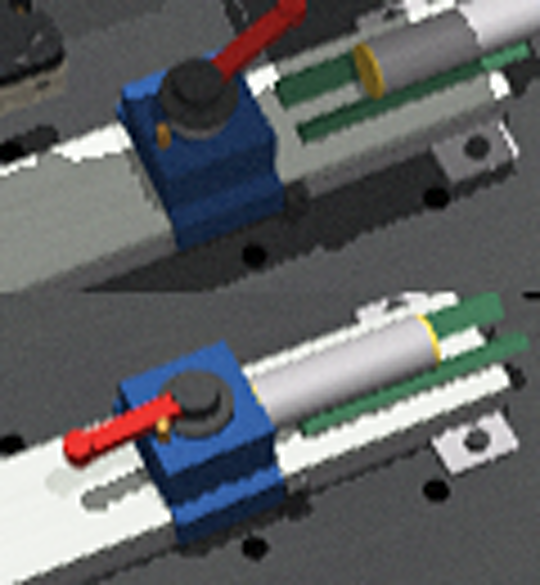

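View pics/t17z.png

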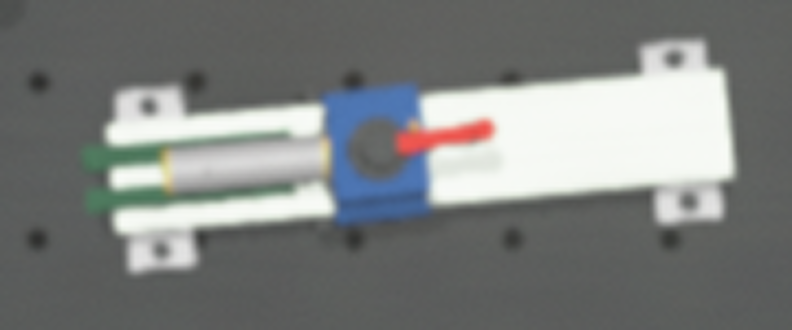

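Block corners match the earlier view, tube reaches it, lever on the pin. One close look with the wrist camera at the contact gaps, well above everything.

```bash
python3 -c "
from h import *
goal(0,-35,.2257,90)"
```

```text
goal shift [-0.5301, 0.0844, 0.0022] rot [-0.26, 0.24, -0.01]
```

Call:
jog_arm --motion '[[[-0.048,0.008,0,0,0,3,0.0],[-0.096,0.016,0,0,0,6,0.0],[-0.144,0.024,0,0,0,9,0.0],[-0.192,0.032,0,0,0,12,0.0],[-0.24,0.04,0,0,0,15,0.0],[-0.288,0.048,0,0,0,15,0.0],[-0.336,0.056,0,0,0,15,0.0],[-0.384,0.064,0,0,0,15,0.0]]]'

```text
t: 17.4
eef_pos: [0.558, 0.0905, 0.2279]
ee_rot: [-3.139, 0.005, 1.4]
force: [1.8, 0.4, 0.0]
width: 0.0006
```

```bash
python3 -c "
from h import *
fst();goal(0,-35,.2257,75)"
```

```text
t 17.40 fix [-21.3 108. ] z 0.2279 fyaw 74.9 Ffix [1.8 0.2] 0.0 q6 2.46 w 0.0006
goal shift [-0.1326, 0.0578, 0.0027] rot [-0.18, 0.3, -0.07]
```

Call:
jog_arm --motion '[[[-0.04,0.019,0,0,0,0,0.0],[-0.08,0.038,0,0,0,0,0.0],[-0.12,0.055,0,0,0,0,0.0],[-0.132,0.058,0,0,0,0,0.0],[-0.132,0.058,0,0,0,0,0.0]]]'

```text
t: 17.9
eef_pos: [0.5918, -0.0523, 0.2283]
ee_rot: [-3.138, 0.006, 1.396]
force: [-0.2, 0.1, 0.4]
width: 0.0004
```

```bash
python3 -c "
from h import *
fst();grab('wrist','w18')
a=cv2.imread('pics/w18.png')[20:240,130:430]
cv2.imwrite('pics/w18z.png',cv2.resize(a,None,fx=2.6,fy=2.6,interpolation=cv2.INTER_CUBIC))"
```

```text
t 17.90 fix [ -0.9 -37.2] z 0.2283 fyaw 74.7 Ffix [-0.2  0.1] 0.4 q6 2.72 w 0.0004
```

View pics/w18z.png

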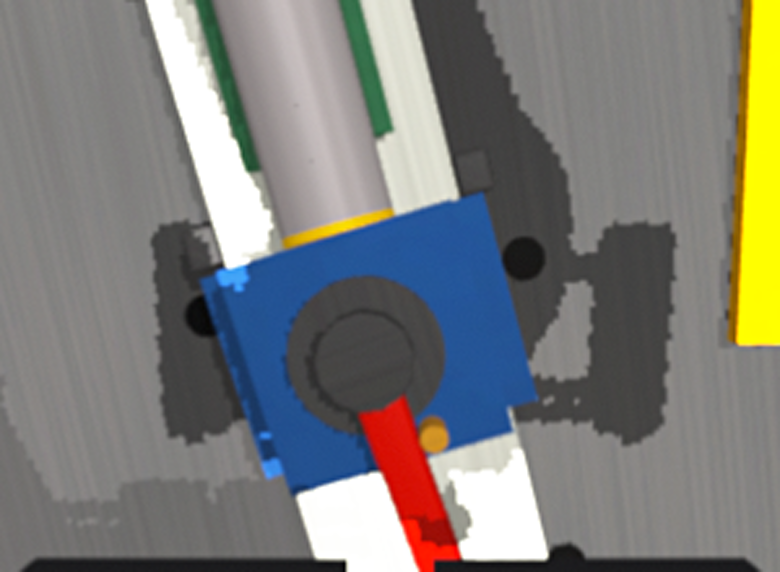

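```bash
python3 -c "
from h import *
fst();print(arm.job_done())"
```

```text
t 17.95 fix [ -0.6 -35.9] z 0.2284 fyaw 74.8 Ffix [0.3 0. ] -0.1 q6 2.72 w 0.0007
the job is handed in; nothing more can be done
None
```

The fixture is set up in the order asked, and I handed the job in at 18.0 s of robot time; it reports no verdict.

1. **Block:** I pushed it along the rail until the force rose from about 11 N to 27 N with little further travel. Views before and after the key and tube work show it unmoved to within about 1 mm.
2. **Key down:** I turned the lever counter-clockwise to the robot's side, and the key dropped into the slot by its own weight. The apparent boss size fits a key top at about 98 mm (100 mm is fully home), and the flange looks flat on the block. I did not press on the boss.
3. **Quarter turn:** I turned the lever on to the brass pin, where it pushed back with about 5 N. The camera puts it 3 to 4° past the rail's line, against about 2° worked out from the pin's position.
4. **Tube:** I pushed the capped tube until the force rose from 2 N to 11 N, with the tool 1 mm from the expected contact point. The last close view shows no gap between the cap and the block.

**Accuracy:** the camera positions disagreed with each other by 2 to 4 mm. Contact is therefore judged from force and close views, not from absolute positions. The block's seating on the two end stops in the last view is partly hidden by parallax.

No forces came near the limits in the readings, the gripper was clear of everything at hand-in, and I did not touch the bystander objects.

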